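Slide the thin lid over the table edge and cover the red cup

TASK

The thin yellow lid lies flat on the table, too thin to pick up there: slide it towards the table's far edge until its tab sticks well out past the edge while the lid still lies on the table, then take it by the tab. Lay it flat and centred on top of the red cup as its cover and let go. Leave both cups standing where they are.

Things in the scene. Friction and masses are not known exactly. Their poses are not given: they have to be found in the camera images.
- lid: Thin rigid yellow metal cup lid, 3 mm thick, 65 g: a disc 90 mm across with a flat straight tab 24 mm wide along the lid's +x, ending 103 mm from the disc's centre. Origin: centre of the disc's underside, +z up; balance point 13 mm from it towards the tab. Starts flat on the table, tab towards the far edge within 15 degrees, not past it. A fingertip pressing on it (5 to 20 N) slides it along.
- cup_red: Red ceramic cup without handle, open at the top, rim 72 mm across and 75 mm high, 250 g, loose, standing upright on the table. Origin at the centre of its underside, +z up. The lid starts at least 60 mm from its side, all else 80 mm or more.
- cup_white: White cup of the same shape and size, a bystander. Origin at the centre of its underside, +z up. It stands on the same side of the table as the red cup, either side of it.
- table_edge (a point): Point on the top of the table's far edge. Table top level at z = 0, 60 mm thick; the edge is straight along world y, the table lies at smaller x, and past it is free space down to the floor. Also on the table: to the right (y below -0.34) a blue caddy with spoons up to 310 mm high and a glass canister 160 mm high; to the left (y above 0.42) a closed metal press up to 75 mm high.
Mind the look-alikes: they are no part of the job. Of the things that look like the lid, take the one that is farthest to the robot's right at the start.

How it is judged (in metres and radians):
On the way, in this order (a step that is already met when the one before it is completed fails the run):
1. the lid lies flat on the table with its tab out past the far edge by about 25 mm or more (x of lid in the frame of table_edge above -0.075 m and height (world z) of lid between -0.004 and 0.004 m and angle between lid's own z axis and vertical below 0.06 rad), for 0.2 s.
2. the lid is lifted clear of the table (height (world z) of lid above 0.05 m), for 0.1 s.
At the end, for the whole second after the job is handed in: The lid rests flat (within 6 degrees) and still on the rim of the red cup, the disc's centre within 15 mm of the cup's axis; the red cup stands upright on the table; both cups are within 30 mm of where they began (horizontal distance between lid and cup_red below 0.015 m and z of lid in the frame of cup_red between 0.07 and 0.082 m and angle between the z axis of lid and the z axis of cup_red, either way round below 0.1 rad and angle between cup_red's own z axis and vertical below 0.1 rad and height (world z) of cup_red between -0.005 and 0.005 m and distance of each of cup_red, cup_white from where it was at the start of the episode below 0.03 m and linear speed of lid below 0.02 m/s); the robot touches nothing.
It fails at once if a cup is tipped by more than 20 degrees (angle between any of cup_red, cup_white's own z axis and vertical above 0.35 rad).
It fails at once if the lid falls off the table (height (world z) of lid below -0.1 m).
It also fails if it takes over 58 s, if anything falls off the work surface, if the arm or the gripper's body presses on something with over 40 N, if the wrist force passes 120 N, or if a joint passes its speed limit or range.

ROBOT

A 6-joint arm with a two-finger parallel gripper is mounted at the origin on the work surface. World frame = base frame: x ahead of the robot, y to its left, z up, the work surface at z = 0. Lengths are in mm, angles in rad, forces in N, time in s.
With the tool pointing down it reaches from about 350 to 975 mm from the base axis. Payload 7.1 kg.
Tool frame: the origin (TCP) lies at the centre of the arm's flange, where the gripper is bolted on; the fingertips stand 182 mm ahead of it and the grasp point (between the pads) lies 163 mm ahead of it; z points along the fingers, y is the line along which they close (so a half turn about z gives the same grasp; the last joint's range is limited). The gripper opens to 88 mm and grips with 3 to 60 N. Pads are 20 mm wide; open, the fingers measure 115 mm over their backs; the gripper's body (75 mm by 178 mm) begins 61 mm behind the grasp point.
Start: joints at [-1.285, 0.423, 1.63, -0, 1.089, -0.019], TCP at [187.582, -596.171, 404.675] pointing down, gripper open.
Joint ranges: [-3, 3], [-0.9, 2.11], [0.09, 2.58], [-1.31, 4.45], [0.11, 2.69], [-2.54, 2.54]. Speed limits (rad/s): [2.39, 2.39, 3.01, 3.14, 3.14, 3.14].

INTERFACE

Orientations are given as a rotation vector (axis times angle).
In Python, from workcell import readout, get_image, ctrl gives the robot as it stands.
- The arm moves only by the tool step_arm, never from a script. Its argument "targets" is a list that holds one entry, the list of rows, each a list of 7 numbers: the shift along the world's x, y, z as a fraction of full scale, then the turn, a rotation vector about the world's x, y, z as a fraction of full scale, then the opening, from 0 (shut) to 1 (fully open). In form: [[[dx, dy, dz, wx, wy, wz, claw], ...]]. A call has exactly 5 rows; each row shifts and turns the commanded pose from where the row before left it; what a row does not reach is not made up. Full scale, the value 1, is 0.05 m for a shift and 4 degrees for a turn. A row lasts 1/8 s, in which the tool goes at most 62.5 mm and 10.7 degrees, less where a joint would pass 70% of its speed; a pose out of reach is approached as far as the arm can. A call with a number of a shift or a turn outside -1 to 1 is refused whole. A call with a gripper value outside its range is refused whole. The fingers move at their own pace and stop on an object; the grip force is fixed at half the most. Time passes only in rows, so rows that do not move let the fingers close, or fill a call up. It gives the time, the measured TCP pose, the force, the opening and the grip force at its end, in the units of the state.
- readout.get_obs(): the state, without advancing time (a new reading comes with each control period).
- get_image(name): name is "scene" or "top" or "wrist"; returns a dict with "pixels" (400x640x3 uint8, red, green, blue), "intrinsics" (3x3 intrinsics, pixels), "extrinsics" (4x4, takes a point from world to camera coordinates). Camera axes: x right, y down, z forward; pixel columns grow to the right and rows downward; lengths in mm; the calibration is good to about 2 mm. A picture is of the moment at which its call begins. There is no depth.
- ctrl.close_job(): hands the job in; it is judged then, once.
The state is a dict: "t": time; "qpos": joint angles; "qvel": joint speeds; "joint_torque": joint torques, N m; "ee_pos": TCP position; "orientation": TCP orientation; "ft_force": force on the tool from outside, world axes, zero at the start; "moment": the same for the moment, N m; "width": finger opening in mm; "grasp_force": force on a finger pad.
Only numpy, scipy, OpenCV 4.12 (cv2) and the standard library are available. Lean on these libraries where they do the work, as an engineer would, in place of code of your own. Each camera call takes 0.05 s, during which the arm holds its last target. There are 200 camera calls.

## Working session

There is one attempt and no reset: what is moved stays moved. The work goes in short steps, Python scripts to look and compute and a tool call to move; the robot and the scene stay as the last step left them, time stands still between calls to the robot, and variables do not carry over. Pictures are saved under pics/ and viewed, at most 10 in all, crops included, and the job is handed in when it is done.

Besides the shell and the picture viewer there is one more tool, called after "Call:" by a JSON object that holds its "op" and its "data". step_arm: Moves the arm, as the interface text tells. Shift numbers are shares of 0.05 m and turn numbers shares of 4 degrees, none past 1 either way. Its arguments: {"type":"object","properties":{"targets":{"type":"array"}},"required":["targets"]}

```bash
mkdir -p pics; cat > h.py <<'E'
import numpy as np, cv2
from workcell import readout, get_image, ctrl
def snap(n,f):
    d=get_image(n); cv2.imwrite(f'pics/{f}.png',d['pixels'][:,:,::-1]); np.savez(f'pics/{f}.npz',**{k:np.array(v) for k,v in d.items()}); return d
def ray(d,u,v):
    K=np.array(d['intrinsics']);E=np.array(d['extrinsics']);R=E[:3,:3]
    return -R.T@E[:3,3], R.T@np.linalg.inv(K)@np.array([u,v,1.])
def onz(d,u,v,z):
    c,r=ray(d,u,v); return c+r*(z-c[2])/r[2]
def proj(d,p):
    E=np.array(d['extrinsics']);q=np.array(d['intrinsics'])@(E[:3,:3]@np.array(p,float)+E[:3,3]); return q[:2]/q[2]
def tri(ds,uvs):
    A=0;b=0
    for d,(u,v) in zip(ds,uvs):
        c,r=ray(d,u,v); r=r/np.linalg.norm(r); P=np.eye(3)-np.outer(r,r); A=A+P; b=b+P@c
    return np.linalg.solve(A,b)
E
python3 - <<'E'
from h import *
for n in('scene','top'):
    d=snap(n,n+'0'); print(n,ray(d,320,200)); 
print(readout.get_obs())
E
```

```text
scene (array([927.01439972, -69.31571702, 780.96386039]), array([-0.52954818,  0.17546511, -0.830031  ]))
top (array([287.7661121 ,  66.01013931, 943.06603396]), array([ 0.18636678,  0.0182672 , -0.98248159]))
{'t': 0.1, 'qpos': array([-1.28500088e+00,  4.23754677e-01,  1.63056903e+00,  2.51068671e-05,
        1.08860554e+00, -1.90393672e-02]), 'qvel': array([ 0.00056237, -0.00191494, -0.00251403, -0.00223994, -0.00054026,
       -0.00058652]), 'joint_torque': array([ 1.89884349e-04, -5.45614815e+01, -2.74324393e+01,  6.44834130e-02,
        1.88144093e-02, -2.26746579e-05]), 'ee_pos': array([ 187.52163656, -595.95649829,  404.00285657]), 'orientation': array([-3.10386246e+00, -4.76761925e-01,  2.44476883e-04]), 'ft_force': array([-0.30453469, -0.07203329,  0.5018879 ]), 'moment': array([-0.04474726, -0.01334328, -0.03437587]), 'grasp_force': 0.0, 'width': 87.97480438353173}
```

View pics/top0.png

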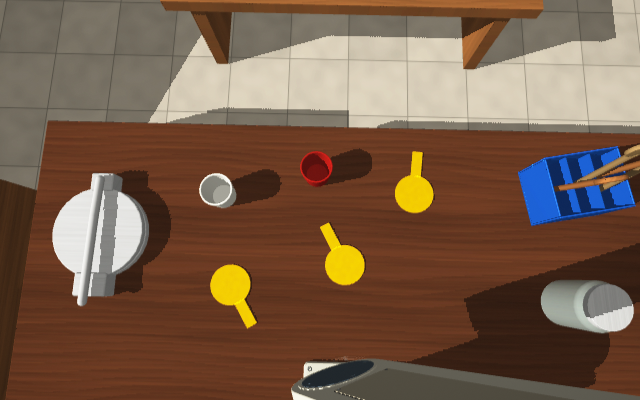

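View pics/scene0.png

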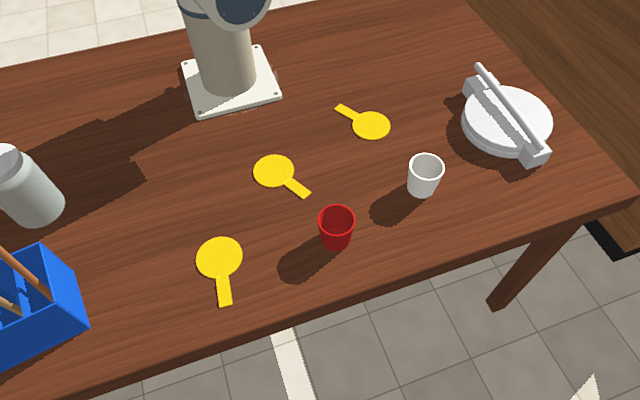

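Top view candidates are (414,194), (345,265) and (231,285). The image's right is the robot's right (y falling), so the lid at (414,194) fits, and only its tab points at the far edge (scene: (219,258)). The red cup's rim is at (316,168), the white cup at (217,190), and the far edge runs along row ~125–133.

```bash
cat > m.py <<'E'
from h import *
T=dict(np.load('pics/top0.npz'));S=dict(np.load('pics/scene0.npz'))
def yel(d):
    h=cv2.cvtColor(d['pixels'],cv2.COLOR_RGB2HSV); m=cv2.inRange(h,(22,150,120),(35,255,255))
    n,l,s,c=cv2.connectedComponentsWithStats(m); return [(l==i) for i in range(1,n) if s[i,4]>200]
def disc(d,m,z=3):
    ys,xs=np.nonzero(m); P=np.array([onz(d,u,v,z)[:2] for u,v in zip(xs,ys)])
    # grid rasterise in mm, deepest point = disc centre
    o=P.min(0)-20; g=np.zeros((260,260),np.uint8)
    yy,xx=np.mgrid[0:260,0:260]
    uv=np.array([proj(d,(o[0]+a,o[1]+b,z)) for a,b in zip(xx.ravel(),yy.ravel())]).round().astype(int)
    ok=(uv[:,0]>=0)&(uv[:,0]<640)&(uv[:,1]>=0)&(uv[:,1]<400); f=np.zeros(len(uv),np.uint8)
    f[ok]=m[uv[ok,1],uv[ok,0]]; g=f.reshape(260,260)
    D=cv2.distanceTransform(g,cv2.DIST_L2,5); w=D>D.max()-1.5; c=np.array([xx[w].mean(),yy[w].mean()])
    q=np.argwhere(g)[:,::-1]; r=np.linalg.norm(q-c,axis=1); t=q[r>60].mean(0)-c
    return c+o, D.max(), r.max(), np.degrees(np.arctan2(t[1],t[0]))
if __name__=='__main__':
    for n,d in(('top',T),('scene',S)):
        for m in yel(d): print(n,disc(d,m))
    # red/white rim : hull top ellipse
    for n,d in(('top',T),('scene',S)):
        h=cv2.cvtColor(d['pixels'],cv2.COLOR_RGB2HSV); m=cv2.inRange(h,(0,150,60),(6,255,255))|cv2.inRange(h,(174,150,60),(180,255,255))
        k,l,s,c=cv2.connectedComponentsWithStats(m); i=1+s[1:,4].argmax(); print(n,'red',s[i],c[i])
    # far edge: strong vertical gradient in top view
    for z0 in (T,):
        for u in(250,300,400,450): 
            col=z0['pixels'][100:160,u].astype(int); j=[v for v in range(60) if col[v,0]-col[v,2]>30]
            print('edge',u,100+j[0],onz(z0,u,100+j[0],0).round(1))
    c=cv2.resize(T['pixels'][110:240,260:480],None,fx=3.6,fy=3.6,interpolation=cv2.INTER_CUBIC); cv2.imwrite('pics/crop.png',c[:,:,::-1])
E
python3 m.py
```

```text
top (array([ 486.55425931, -135.39001643]), np.float32(42.344193), np.float64(103.84378291452984), np.float64(-5.428701974116827))
top (array([318.92373536,  24.48325539]), np.float32(42.741093), np.float64(103.26475143478964), np.float64(28.471215446873288))
top (array([268.69703809, 281.13281733]), np.float32(43.14109), np.float64(103.91937312701184), np.float64(-148.3581181517395))
scene (array([268.76917928, 281.5630516 ]), np.float32(43.14109), np.float64(103.55487226706398), np.float64(-148.02252508396398))
scene (array([319.36367151,  24.8499972 ]), np.float32(43.1969), np.float64(104.07932634697202), np.float64(28.244873403068066))
scene (array([ 487.5152961 , -135.04239182]), np.float32(43.34729), np.float64(103.86803593449183), np.float64(-5.539279547546917))
top red [300 151  33  36 922] [316.0824295  167.95227766]
scene red [ 317  203   39   49 1459] [335.68608636 226.16312543]
edge 250 100 [712.  260.9   0. ]
edge 300 101 [712.1 138.5   0. ]
edge 400 100 [ 720.2 -106.3    0. ]
edge 450 100 [ 723.  -228.8    0. ]
```

View pics/crop.png

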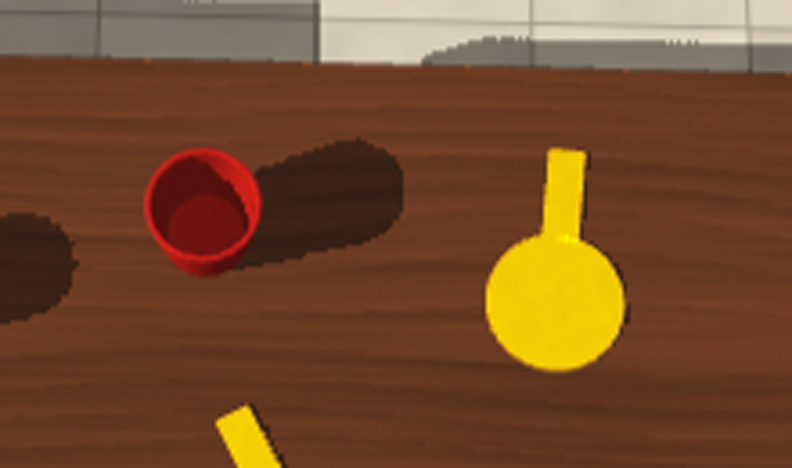

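The crop confirms it: disc centre at (414,194), tab end at (417,152), and a red cup apart from it with its rim spanning columns 300–332.

```bash
python3 - <<'E'
from m import *
from scipy.optimize import least_squares
a=np.linspace(0,2*np.pi,180)
def box(d,x,y,z,r):
    p=np.array([proj(d,(x+r*np.cos(t),y+r*np.sin(t),z)) for t in a]); return [p[:,0].min(),p[:,0].max(),p[:,1].min()]
def fit(bt,bs,x0):
    f=lambda q: np.r_[np.array(box(T,*q))-bt,np.array(box(S,*q))-bs]
    r=least_squares(f,x0); print(r.x.round(1),r.fun.round(1))
fit([299.7,332.5,150.7],[316.7,355.7,202.7],[560,100,75,36])
# white: bounds from low-saturation component near it
def wb(d,u,v):
    h=cv2.cvtColor(d['pixels'],cv2.COLOR_RGB2HSV); m=cv2.inRange(h,(0,0,90),(180,70,255))
    n,l,s,c=cv2.connectedComponentsWithStats(m); i=l[v-30:v+30,u-30:u+30]; i=np.bincount(i[i>0]).argmax(); return s[i]
for d,u,v in((T,217,190),(S,425,172)):
    s=wb(d,u,v); print('white',s)
s=wb(T,217,190);q=wb(S,425,172)
fit([s[0]-.3,s[0]+s[2]-.3,s[1]-.3],[q[0]-.3,q[0]+q[2]-.3,q[1]-.3],[500,300,75,36])
for d,us in((T,(330,414)),(S,(225,336))):
  for u in us:
    if d is T: R=range(115,145)
    else: R=range(270,360)
    col=d['pixels'][R.start:R.stop,u].astype(int); print(u,R.start,[int(c[0]-c[2]) for c in col], [int(c.sum()) for c in col])
for v in (126.5,128.5): print(onz(T,414,v,0),onz(T,330,v,0))
E
```

```text
[527.1  93.4  75.2  36.1] [-0.5 -0.3 -0.2 -0.2 -0.5  0.1]
white [199 173  37  35 982]
white [ 407  152   38   47 1356]
[471.3 307.6  71.4  39. ] [-0.2 -1.3 -0.5 -1.1 -0.3  0.3]
330 115 [20, 20, 21, 20, 21, 22, 21, 22, 21, 22, 22, 25, 54, 68, 69, 70, 73, 77, 74, 72, 73, 74, 77, 77, 75, 74, 72, 72, 72, 73] [321, 349, 351, 352, 354, 352, 356, 358, 359, 363, 364, 315, 214, 193, 190, 193, 201, 210, 203, 203, 199, 203, 213, 213, 208, 203, 197, 201, 201, 199]
414 115 [30, 28, 33, 31, 30, 30, 25, 20, 20, 20, 21, 20, 20, 26, 58, 73, 75, 74, 72, 73, 71, 71, 71, 74, 77, 76, 73, 72, 73, 75] [599, 507, 595, 628, 627, 627, 436, 352, 352, 352, 351, 350, 353, 306, 222, 203, 208, 210, 193, 197, 202, 196, 199, 203, 213, 206, 191, 196, 200, 205]
225 270 [214, 218, 217, 214, 217, 218, 218, 213, 214, 214, 210, 216, 216, 214, 211, 216, 212, 210, 216, 209, 217, 213, 213, 216, 215, 211, 212, 215, 213, 218, 214, 217, 208, 211, 218, 218, 126, 67, 71, 73, 74, 73, 77, 74, 78, 81, 78, 77, 78, 77, 74, 77, 80, 81, 80, 79, 76, 75, 75, 76, 74, 73, 77, 81, 82, 78, 76, 80, 68, 57, 44, 41, 39, 38, 37, 39, 36, 38, 39, 4
[... 789 characters left out ...]
, 17, 17, 19, 18, 17, 17, 17, 18, 17, 19, 17, 18, 18, 18, 19, 19, 18, 17] [285, 286, 272, 266, 276, 263, 270, 269, 274, 273, 264, 272, 280, 288, 284, 281, 277, 273, 270, 281, 272, 266, 282, 273, 263, 261, 265, 262, 281, 253, 220, 161, 154, 143, 146, 143, 154, 148, 160, 149, 126, 291, 425, 427, 415, 420, 414, 414, 410, 407, 410, 411, 416, 412, 318, 345, 393, 399, 395, 392, 392, 394, 391, 394, 391, 390, 396, 389, 391, 394, 397, 392, 394, 393, 401, 395, 397, 397, 401, 401, 402, 402, 404, 401, 400, 406, 401, 405, 403, 402]
[ 652.6526664  -139.45118934    0.        ] [648.11877807  63.78839747   0.        ]
[ 6.47562472e+02 -1.39368368e+02 -1.13686838e-13] [643.03461197  63.68598747   0.        ]
```

Call:
{"op": "step_arm", "data": {"targets": [[[0, 1, 0, 0, 0, -1, 0], [0.1, 1, 0, 0, 0, -1, 0], [0.3, 1, 0, 0, 0, -1, 0], [0.5, 1, 0, 0, 0, -1, 0], [0.7, 0.9, 0, 0, 0, -1, 0]]]}}

```text
t: 0.72
ee_pos: [267.5, -349.4, 404.6]
orientation: [-3.14, 0.075, 0.0]
ft_force: [-0.0, -0.5, -0.5]
width: 41.2
grasp_force: 0.0
```

Call:
{"op": "step_arm", "data": {"targets": [[[0.8, 0.8, 0, 0, 0, -0.75, 0], [0.8, 0.8, 0, 0, 0, 0, 0], [0.8, 0.8, 0, 0, 0, 0, 0], [0.8, 0.8, 0, 0, 0, 0, 0], [0.8, 0.8, 0, 0, 0, 0, 0]]]}}

```text
t: 1.35
ee_pos: [468.6, -149.5, 404.6]
orientation: [3.138, -0.151, -0.0]
ft_force: [-0.2, -0.7, 0.2]
width: 0.4
grasp_force: 0.0
```

Call:
{"op": "step_arm", "data": {"targets": [[[0.37, 0.28, -0.8, 0, 0, 0, 0], [0, 0, -1, 0, 0, 0, 0], [0, 0, -1, 0, 0, 0, 0], [0, 0, -1, 0, 0, 0, 0], [0, 0, -0.4, 0, 0, 0, 0]]]}}

```text
t: 1.98
ee_pos: [484.9, -136.8, 191.7]
orientation: [-3.137, 0.152, 0.007]
ft_force: [-0.3, 0.2, 0.4]
width: 0.8
grasp_force: 0.0
```

Call:
{"op": "step_arm", "data": {"targets": [[[0, 0, -0.1, 0, 0, 0, 0], [0, 0, -0.04, 0, 0, 0, 0], [0, 0, -0.02, 0, 0, 0, 0], [0, 0, 0, 0, 0, 0, 0], [0, 0, 0, 0, 0, 0, 0]]]}}

```text
t: 2.6
ee_pos: [486.3, -137.2, 187.3]
orientation: [3.138, -0.152, 0.002]
ft_force: [-0.4, -0.1, 0.7]
width: 0.9
grasp_force: 0.0
```

Call:
{"op": "step_arm", "data": {"targets": [[[0, 0, -0.02, 0, 0, 0, 0], [0, 0, -0.02, 0, 0, 0, 0], [0, 0, 0, 0, 0, 0, 0], [0, 0, 0, 0, 0, 0, 0], [0, 0, 0, 0, 0, 0, 0]]]}}

```text
t: 3.22
ee_pos: [486.2, -137.2, 185.3]
orientation: [3.138, -0.152, 0.001]
ft_force: [-2.2, 0.8, 10.4]
width: 0.7
grasp_force: 4.9
```

Call:
{"op": "step_arm", "data": {"targets": [[[0, 0, -0.02, 0, 0, 0, 0], [0, 0, 0, 0, 0, 0, 0], [0, 0, 0, 0, 0, 0, 0], [0, 0, 0, 0, 0, 0, 0], [0, 0, 0, 0, 0, 0, 0]]]}}

```text
t: 3.85
ee_pos: [486.2, -137.2, 185.2]
orientation: [3.138, -0.152, 0.001]
ft_force: [-4.3, 1.5, 22.8]
width: 0.4
grasp_force: 11.3
```

Call:
{"op": "step_arm", "data": {"targets": [[[0, 0, -0.0, 0, 0, 0, 0], [0.04, 0, 0.014, 0, 0, 0, 0], [0.1, 0, 0, 0, 0, 0, 0], [0.1, 0, 0, 0, 0, 0, 0], [0.1, 0, 0, 0, 0, 0, 0]]]}}

```text
t: 4.47
ee_pos: [498.5, -136.6, 185.1]
orientation: [-3.136, 0.151, 0.022]
ft_force: [-23.2, -0.6, 36.8]
width: 0.1
grasp_force: 18.3
```

Call:
{"op": "step_arm", "data": {"targets": [[[0.15, 0, 0, 0, 0, 0, 0], [0.15, 0, 0, 0, 0, 0, 0], [0.15, 0, 0, 0, 0, 0, 0], [0.15, 0, 0, 0, 0, 0, 0], [0.15, 0, 0, 0, 0, 0, 0]]]}}

```text
t: 5.1
ee_pos: [537.1, -136.7, 185.2]
orientation: [-3.136, 0.151, 0.017]
ft_force: [-17.9, 0.9, 29.4]
width: 0.5
grasp_force: 14.5
```

```bash
python3 - <<'E'
from m import *
print(readout.get_obs()['ee_pos'])
for n in('top','scene'):
    d=snap(n,n+'1')
    for m in yel(d): print(n,m.sum(),disc(d,m))
E
```

```text
[ 537.10706253 -136.72786885  185.18225561]
top 1511 (array([269.11370476, 281.44123531]), np.float32(42.741093), np.float64(103.24813564802464), np.float64(-148.52298980041098))
scene 1004 (array([269.37307539, 281.02409057]), np.float32(42.741093), np.float64(103.8496263737101), np.float64(-148.33761299521277))
scene 1270 (array([319.07478263,  24.62777498]), np.float32(43.14109), np.float64(104.44256263080148), np.float64(28.11740786158172))
scene 1430 (array([ 557.4065349 , -123.55230463]), np.float32(18.575197), np.float64(87.51752056731269), np.float64(-18.134473554999076))
```

View pics/scene1.png

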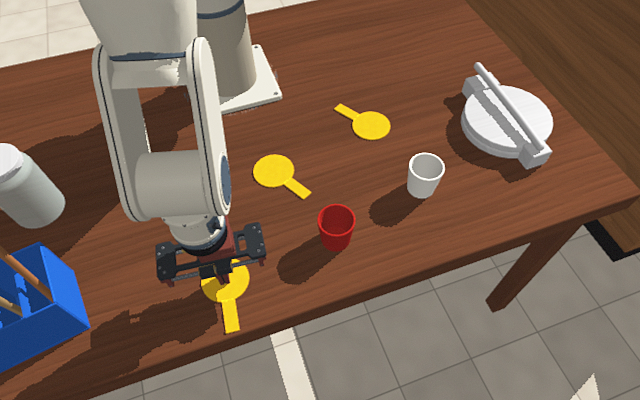

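```bash
python3 - <<'E'
from m import *
d=dict(np.load('pics/scene1.npz'))
m=[m for m in yel(d) if m.sum()==1430][0]
ys,xs=np.nonzero(m);k=ys>ys.max()-4;print(xs[k].min(),xs[k].max(),ys.max(),onz(d,xs[k].mean(),ys.max()+.5,3), xs[ys.argmin()],xs.min(),ys[xs.argmin()])
print(onz(d,225,339.5,0))
E
```

```text
226 238 332 [ 642.01580241 -147.42764743    3.        ] 240 201 280
[ 649.58276877 -160.05318645    0.        ]
```

The lid follows the fingertip: its tab end (232,332) is now about at the edge and the disc sits under the fingers. I'll ease the pressure and go on.

Call:
{"op": "step_arm", "data": {"targets": [[[0.15, 0, 0.02, 0, 0, 0, 0], [0.15, 0, 0, 0, 0, 0, 0], [0.15, 0, 0, 0, 0, 0, 0], [0.15, 0, 0, 0, 0, 0, 0], [0.15, 0, 0, 0, 0, 0, 0]]]}}

```text
t: 5.82
ee_pos: [577.7, -137.0, 185.4]
orientation: [-3.138, 0.151, 0.005]
ft_force: [-6.1, -0.4, 9.0]
width: 0.5
grasp_force: 4.4
```

Call:
{"op": "step_arm", "data": {"targets": [[[0.15, 0, 0, 0, 0, 0, 0], [0.15, 0, 0, 0, 0, 0, 0], [0.1, 0, 0, 0, 0, 0, 0], [0.02, 0, 0, 0, 0, 0, 0], [0, 0, 0, 0, 0, 0, 0]]]}}

```text
t: 6.45
ee_pos: [599.0, -137.1, 185.4]
orientation: [-3.138, 0.151, 0.003]
ft_force: [-3.9, 0.2, 5.6]
width: 0.1
grasp_force: 3.3
```

```bash
python3 - <<'E'
from m import *
print(readout.get_obs()['ee_pos'])
d=snap('scene','scene2')
for m in yel(d):
  if m.sum()>500:
    ys,xs=np.nonzero(m);k=ys>ys.max()-4;print(m.sum(),xs[k].min(),xs[k].max(),ys.max(),onz(d,xs[k].mean(),ys.max()+.5,3))
E
```

```text
[ 599.02357958 -137.10479632  185.37355714]
1004 360 383 139 [312.26994015 264.37615964   3.        ]
1265 299 307 198 [414.65394946  62.57468828   3.        ]
1016 232 245 357 [ 687.63418632 -147.88740347    3.        ]
```

Call:
{"op": "step_arm", "data": {"targets": [[[0, 0, -0.016, 0, 0, 0, 0], [0.06, 0, 0, 0, 0, 0, 0], [0.1, 0, 0, 0, 0, 0, 0], [0.1, 0, 0, 0, 0, 0, 0], [0.02, 0, 0, 0, 0, 0, 0]]]}}

```text
t: 7.12
ee_pos: [612.1, -137.1, 185.3]
orientation: [-3.138, 0.151, 0.008]
ft_force: [-12.1, -1.1, 21.0]
width: 0.6
grasp_force: 9.9
```

Call:
{"op": "step_arm", "data": {"targets": [[[0, 0, 0.1, 0, 0, 0, 0], [0, 0, 0.4, 0, 0, 0, 0], [0, 0, 1, 0, 0, 0, 0.3], [-1, 0, 0.5, 0, 0, 0, 1], [-1, 0, 0, 0, 0, 0, 1]]]}}

```text
t: 7.75
ee_pos: [513.3, -137.3, 287.6]
orientation: [3.137, -0.151, 0.01]
ft_force: [0.4, -0.5, -0.2]
width: 26.9
grasp_force: 0.0
```

Call:
{"op": "step_arm", "data": {"targets": [[[-1, 0, 0.5, 0, 0, 0, 1], [-1, 0, 0.5, 0, 0, 0, 1], [0, 0, 0, 0, 0, 0, 1], [0, 0, 0, 0, 0, 0, 1], [0, 0, 0, 0, 0, 0, 1]]]}}

```text
t: 8.38
ee_pos: [414.3, -137.3, 334.5]
orientation: [3.138, -0.151, 0.001]
ft_force: [0.2, -0.3, -0.0]
width: 76.6
grasp_force: 0.0
```

```bash
python3 - <<'E'
from m import *
print(readout.get_obs()['ee_pos'])
for n in('top','scene'):
  d=snap(n,n+'3')
  for m in yel(d):
    r=disc(d,m)
    if r[0][1]<-60: print(n,m.sum(),r)
E
```

```text
[ 414.33209143 -137.30384471  334.49362993]
top 1274 (array([ 595.13068674, -134.79766473]), np.float32(42.7969), np.float64(104.50418386095576), np.float64(-5.388164006574493))
scene 2287 (array([ 595.95972186, -134.09381327]), np.float32(43.34729), np.float64(103.77797342690327), np.float64(-5.53660232546855))
```

View pics/scene3.png

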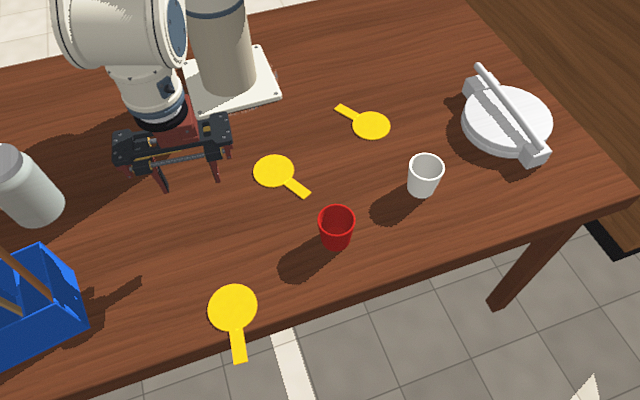

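The lid lies flat with the tab (end at 239,362) about 50 mm past the edge; both views agree on (595.5, −134.5), yaw −5.5°. Next I grip the tab 72 mm from the disc centre, at (667, −141).

Call:
{"op": "step_arm", "data": {"targets": [[[1, 0, 0, 0, 0, 0, 1], [1, 0, 0, 0, 0, 0, 1], [1, 0, 0, 0, 0, 0, 1], [1, 0, 0, 0, 0, 0, 1], [1, -0.08, 0, 0, 0, 0, 1]]]}}

```text
t: 9.1
ee_pos: [665.1, -140.6, 333.4]
orientation: [-3.138, 0.15, 0.002]
ft_force: [0.1, -0.3, -0.1]
width: 88.0
grasp_force: 0.0
```

Call:
{"op": "step_arm", "data": {"targets": [[[0.06, 0, -0.5, 0, 0, 0, 1], [0, 0, -0.5, 0, 0, 0, 1], [0, 0, -0.5, 0, 0, 0, 1], [0, 0, -0.5, 0, 0, 0, 1], [0, 0, -0.4, 0, 0, 0, 1]]]}}

```text
t: 9.72
ee_pos: [666.1, -140.9, 212.3]
orientation: [-3.138, 0.151, 0.003]
ft_force: [-0.4, 0.1, 0.2]
width: 88.2
grasp_force: 0.0
```

Call:
{"op": "step_arm", "data": {"targets": [[[0.02, 0, -0.4, 0, 0, 0, 1], [0, 0, -0.4, 0, 0, 0, 1], [0, 0, -0.14, 0, 0, 0, 1], [0, 0, 0, 0, 0, 0, 1], [0, 0, 0, 0, 0, 0, 1]]]}}

```text
t: 10.35
ee_pos: [667.4, -141.3, 168.3]
orientation: [3.138, -0.152, 0.002]
ft_force: [-0.5, 0.1, -0.0]
width: 87.7
grasp_force: 0.0
```

Call:
{"op": "step_arm", "data": {"targets": [[[0, 0, 0, 0, 0, 0, 0], [0, 0, 0, 0, 0, 0, 0], [0, 0, 0, 0, 0, 0, 0], [0, 0, 0, 0, 0, 0, 0], [0, 0, 0, 0, 0, 0, 0]]]}}

```text
t: 10.98
ee_pos: [667.1, -141.2, 167.6]
orientation: [-3.138, 0.152, -0.0]
ft_force: [-0.0, -0.3, 0.8]
width: 41.4
grasp_force: 0.0
```

Call:
{"op": "step_arm", "data": {"targets": [[[0, 0, 0, 0, 0, 0, 0], [0, 0, 0, 0, 0, 0, 0], [0, 0, 0, 0, 0, 0, 0], [0, 0, 0, 0, 0, 0, 0], [0, 0, 0, 0, 0, 0, 0]]]}}

```text
t: 11.6
ee_pos: [667.1, -141.2, 167.6]
orientation: [-3.138, 0.152, 0.0]
ft_force: [0.3, 0.4, -1.5]
width: 23.4
grasp_force: 30.0
```

Call:
{"op": "step_arm", "data": {"targets": [[[0, 0, 0.1, 0, 0, 0, 0], [0, 0, 0.2, 0, 0, 0, 0], [0, 0, 0.3, 0, 0, 0, 0], [0, 0, 0.3, 0, 0, 0, 0], [0, 0, 0.3, 0, 0, 0, 0]]]}}

```text
t: 12.22
ee_pos: [667.2, -141.2, 229.1]
orientation: [3.138, -0.152, 0.001]
ft_force: [0.2, -0.4, -0.6]
width: 23.3
grasp_force: 30.0
```

Call:
{"op": "step_arm", "data": {"targets": [[[0, 0, 0.4, 0, 0, 0, 0], [0, 0, 0.4, 0, 0, 0, 0], [0, 0, 0.3, 0, 0, 0, 0], [0, 0, 0.2, 0, 0, 0, 0], [0, 0, 0, 0, 0, 0, 0]]]}}

```text
t: 12.85
ee_pos: [667.2, -141.2, 293.4]
orientation: [3.138, -0.152, 0.002]
ft_force: [0.5, -1.1, -0.4]
width: 23.1
grasp_force: 30.0
```

```bash
python3 - <<'E'
from m import *
o=readout.get_obs();print(o['ee_pos'],o['width'],o['grasp_force'],o['ft_force'])
snap('scene','scene4'); snap('top','top4')
E
```

```text
[ 667.24928545 -141.24262268  293.42425961] 23.061452185615483 29.97020423412323 [ 0.4819275  -1.14760212 -0.35137081]
```

View pics/scene4.png

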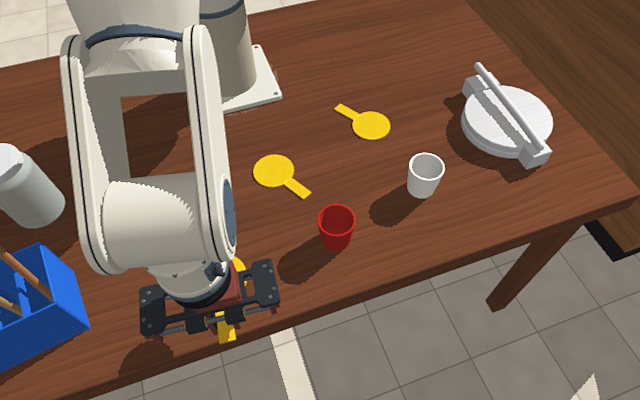

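The lid is held; the tab end shows at (227,340) between the fingers. I'll use the wrist camera to check for droop.

```bash
python3 - <<'E'
from m import *
d=snap('wrist','wrist4')
c,s=np.cos(np.radians(-5.5)),np.sin(np.radians(-5.5))
R=lambda x,y,z:(595.6+c*x-s*y,-134.4+s*x+c*y,z)
for n,D in(('wrist',d),('scene',dict(np.load('pics/scene4.npz')))):
  print(n,ray(D,320,200),[proj(D,R(x,y,128.8)).round(0) for x,y in((103,12),(103,-12),(0,0),(-45,0),(0,45),(0,-45))])
E
```

```text
wrist (array([ 735.71657527, -147.68265371,  273.23521667]), array([-0.24644239,  0.03465833, -0.96867083])) [array([298., 201.]), array([350., 201.]), array([324., 385.]), array([324., 448.]), array([241., 385.]), array([407., 385.])]
scene (array([927.01439972, -69.31571702, 780.96386039]), array([-0.52954818,  0.17546511, -0.830031  ])) [array([234., 339.]), array([218., 343.]), array([218., 278.]), array([214., 253.]), array([246., 271.]), array([189., 285.])]
```

View pics/wrist4.png

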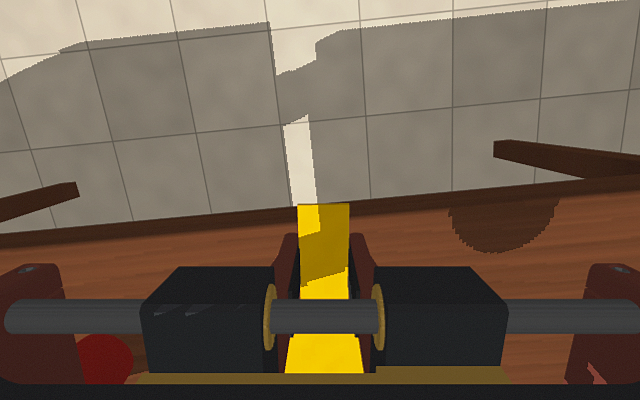

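```bash
cat > tilt.py <<'E'
from m import *
def fit(names,tcp,yaw,d=72.,drop=4.6,roi=None):
    c,s=np.cos(np.radians(yaw)),np.sin(np.radians(yaw))
    a=np.linspace(0,2*np.pi,90)
    disc_=np.c_[45*np.cos(a),45*np.sin(a)]; tab=np.array([[40,12],[103,12],[103,-12],[40,-12]])
    for n in names:
        D=dict(np.load(f'pics/{n}.npz')); h=cv2.cvtColor(D['pixels'],cv2.COLOR_RGB2HSV); Y=cv2.inRange(h,(20,150,90),(36,255,255))
        res=[]
        for phi in np.arange(-4,16.1,1):
            M=np.zeros((400,640),np.uint8); p=np.radians(phi)
            for P in(disc_,tab):
                x=P[:,0]-d; X=x*np.cos(p)-1.5*0; Z=tcp[2]-163-drop+3+x*np.sin(p)
                W=[(tcp[0]+c*xx-s*y,tcp[1]+s*xx+c*y,z) for xx,y,z in zip(X,P[:,1],Z)]
                cv2.fillPoly(M,[np.array([proj(D,w) for w in W]).round().astype(int)],1)
            B=cv2.dilate(M,np.ones((13,13),np.uint8))
            # yellow near the lid but outside silhouette
            res.append((int(phi),int(((Y>0)&(B>0)&(M==0)).sum()),int(((Y>0)&(M>0)).sum())))
        print(n,res)
E
python3 - <<'E'
from tilt import *
fit(['scene4','wrist4','top4'],(667.2,-141.2,293.4),-5.5)
E
```

```text
scene4 [(-4, 36, 470), (-3, 35, 471), (-2, 35, 471), (-1, 34, 472), (0, 33, 473), (1, 31, 475), (2, 30, 476), (3, 35, 471), (4, 44, 462), (5, 56, 450), (6, 61, 445), (7, 65, 441), (8, 74, 432), (9, 77, 429), (10, 98, 408), (11, 107, 399), (12, 119, 387), (13, 129, 377), (14, 131, 375), (15, 141, 365), (16, 150, 354)]
wrist4 [(-4, 312, 9662), (-3, 302, 9669), (-2, 299, 9659), (-1, 294, 9660), (0, 294, 9660), (1, 292, 9656), (2, 289, 9648), (3, 269, 9663), (4, 265, 9646), (5, 276, 9640), (6, 299, 9601), (7, 310, 9588), (8, 375, 9507), (9, 386, 9485), (10, 452, 9401), (11, 464, 9372), (12, 526, 9278), (13, 540, 9237), (14, 609, 9138), (15, 681, 9024), (16, 693, 8960)]
top4 [(-4, 0, 0), (-3, 0, 0), (-2, 0, 0), (-1, 0, 0), (0, 0, 0), (1, 0, 0), (2, 0, 0), (3, 0, 0), (4, 0, 0), (5, 0, 0), (6, 0, 0), (7, 0, 0), (8, 0, 0), (9, 0, 0), (10, 0, 0), (11, 0, 0), (12, 0, 0), (13, 0, 0), (14, 0, 0), (15, 0, 0), (16, 0, 0)]
```

Call:
{"op": "step_arm", "data": {"targets": [[[-0.1, 0.3, 0, 0, 0, 0, 0], [-0.2, 0.6, 0, 0, 0, 0, 0], [-0.2, 0.7, 0, 0, 0, 0, 0], [-0.2, 0.7, 0, 0, 0, 0, 0], [-0.2, 0.7, 0, 0, 0, 0, 0]]]}}

```text
t: 13.62
ee_pos: [621.0, 10.7, 292.0]
orientation: [-3.138, 0.151, 0.002]
ft_force: [0.5, 0.4, -0.8]
width: 23.1
grasp_force: 30.0
```

Call:
{"op": "step_arm", "data": {"targets": [[[-0.2, 0.7, 0, 0, 0, 0, 0], [-0.17, 0.5, 0, 0, 0, 0, 0], [-0.1, 0.34, 0, 0, 0, 0, 0], [0, 0, 0, 0, 0, 0, 0], [0, 0, 0, 0, 0, 0, 0]]]}}

```text
t: 14.25
ee_pos: [598.8, 85.4, 292.5]
orientation: [3.138, -0.152, 0.0]
ft_force: [-0.7, -1.4, -0.3]
width: 23.1
grasp_force: 30.0
```

Call:
{"op": "step_arm", "data": {"targets": [[[0, 0, -0.2, 0, 0, 0, 0], [0, 0, -0.2, 0, 0, 0, 0], [0, 0, -0.2, 0, 0, 0, 0], [0, 0, -0.1, 0, 0, 0, 0], [0, 0, 0, 0, 0, 0, 0]]]}}

```text
t: 14.88
ee_pos: [598.5, 85.8, 256.9]
orientation: [3.138, -0.152, -0.002]
ft_force: [-0.0, -0.1, -1.1]
width: 23.3
grasp_force: 30.0
```

```bash
python3 - <<'E'
from tilt import *
o=readout.get_obs();print(o['ee_pos'],o['width'],o['grasp_force'],o['ft_force'],o['moment'])
snap('scene','scene5'); snap('top','top5'); snap('wrist','wrist5')
fit(['scene5','wrist5','top5'],o['ee_pos'],-5.5)
E
```

```text
[598.45258252  85.77696913 256.92334373] 23.263780807793673 29.9701988697052 [-0.00998519 -0.12376018 -1.06612896] [ 0.00171228 -0.06815441  0.00630128]
scene5 [(-4, 18, 522), (-3, 19, 520), (-2, 19, 520), (-1, 15, 524), (0, 14, 525), (1, 15, 524), (2, 19, 520), (3, 27, 512), (4, 37, 502), (5, 53, 486), (6, 62, 477), (7, 72, 467), (8, 85, 454), (9, 95, 444), (10, 111, 428), (11, 122, 417), (12, 127, 412), (13, 136, 402), (14, 146, 388), (15, 154, 373), (16, 156, 365)]
wrist5 [(-4, 325, 9643), (-3, 302, 9666), (-2, 296, 9666), (-1, 299, 9653), (0, 295, 9653), (1, 291, 9652), (2, 296, 9642), (3, 287, 9635), (4, 300, 9619), (5, 327, 9582), (6, 337, 9564), (7, 398, 9491), (8, 400, 9470), (9, 439, 9413), (10, 455, 9387), (11, 520, 9295), (12, 532, 9264), (13, 625, 9141), (14, 652, 9080), (15, 723, 8967), (16, 770, 8839)]
top5 [(-4, 0, 0), (-3, 0, 0), (-2, 0, 0), (-1, 0, 0), (0, 0, 0), (1, 0, 0), (2, 0, 0), (3, 0, 0), (4, 0, 0), (5, 0, 0), (6, 0, 0), (7, 0, 0), (8, 0, 0), (9, 0, 0), (10, 0, 0), (11, 0, 0), (12, 0, 0), (13, 0, 0), (14, 0, 0), (15, 0, 0), (16, 0, 0)]
```

View pics/scene5.png

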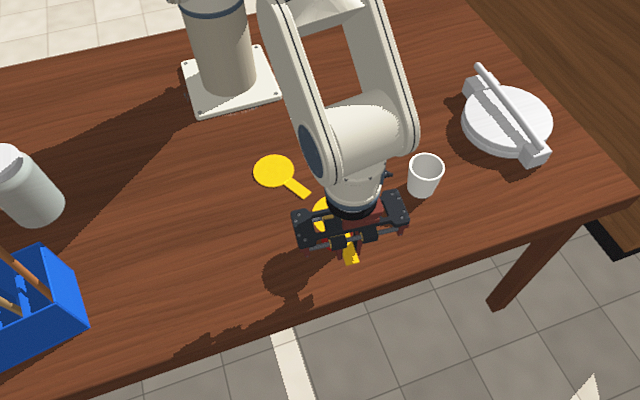

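The lid is level (0–2°), over the cup, with its tab end at about (351,257) and the white cup clear at (425,175). I'll lower it gently from here.

Call:
{"op": "step_arm", "data": {"targets": [[[0, 0, -0.06, 0, 0, 0, 0], [0, 0, -0.06, 0, 0, 0, 0], [0, 0, -0.06, 0, 0, 0, 0], [0, 0, 0, 0, 0, 0, 0], [0, 0, 0, 0, 0, 0, 0]]]}}

```text
t: 15.65
ee_pos: [598.6, 85.8, 248.6]
orientation: [-3.138, 0.152, 0.0]
ft_force: [0.1, 0.7, -1.2]
width: 23.3
grasp_force: 30.0
```

Call:
{"op": "step_arm", "data": {"targets": [[[0, 0, -0.02, 0, 0, 0, 0], [0, 0, -0.02, 0, 0, 0, 0], [0, 0, -0.02, 0, 0, 0, 0], [0, 0, 0, 0, 0, 0, 0], [0, 0, 0, 0, 0, 0, 0]]]}}

```text
t: 16.27
ee_pos: [598.6, 85.8, 245.6]
orientation: [-3.138, 0.152, -0.0]
ft_force: [0.3, -0.2, -0.8]
width: 23.3
grasp_force: 30.0
```

Call:
{"op": "step_arm", "data": {"targets": [[[0, 0, -0.02, 0, 0, 0, 0], [0, 0, -0.02, 0, 0, 0, 0], [0, 0, 0, 0, 0, 0, 0], [0, 0, 0, 0, 0, 0, 0], [0, 0, 0, 0, 0, 0, 0]]]}}

```text
t: 16.9
ee_pos: [598.6, 85.8, 243.6]
orientation: [3.138, -0.152, 0.0]
ft_force: [-0.2, 0.3, -0.9]
width: 23.0
grasp_force: 30.0
```

Call:
{"op": "step_arm", "data": {"targets": [[[0, 0, -0.01, 0, 0, 0, 0], [0, 0, -0.01, 0, 0, 0, 0], [0, 0, 0, 0, 0, 0, 0], [0, 0, 0, 0, 0, 0, 0], [0, 0, 0, 0, 0, 0, 0]]]}}

```text
t: 17.52
ee_pos: [598.6, 85.9, 242.6]
orientation: [-3.138, 0.152, -0.0]
ft_force: [-0.6, -0.4, 0.0]
width: 23.1
grasp_force: 30.0
```

Call:
{"op": "step_arm", "data": {"targets": [[[0, 0, -0.01, 0, 0, 0, 0], [0, 0, 0, 0, 0, 0, 0], [0, 0, 0, 0, 0, 0, 0], [0, 0, 0, 0, 0, 0, 0], [0, 0, 0, 0, 0, 0, 0]]]}}

```text
t: 18.15
ee_pos: [598.6, 85.9, 242.1]
orientation: [-3.138, 0.152, -0.0]
ft_force: [0.1, -0.4, 2.4]
width: 23.3
grasp_force: 30.0
```

Contact is made, so I release.

Call:
{"op": "step_arm", "data": {"targets": [[[0, 0, 0, 0, 0, 0, 0.4], [0, 0, 0, 0, 0, 0, 0.7], [0, 0, 0, 0, 0, 0, 1], [0, 0, 0, 0, 0, 0, 1], [0, 0, 0, 0, 0, 0, 1]]]}}

```text
t: 18.77
ee_pos: [598.6, 85.8, 242.1]
orientation: [-3.138, 0.152, 0.0]
ft_force: [0.5, -0.1, -1.0]
width: 69.4
grasp_force: 0.0
```

Call:
{"op": "step_arm", "data": {"targets": [[[0, 0, 0, 0, 0, 0, 1], [0, 0, 0.1, 0, 0, 0, 1], [0, 0, 0.4, 0, 0, 0, 1], [0, 0, 1, 0, 0, 0, 1], [0, 0, 1, 0, 0, 0, 1]]]}}

```text
t: 19.4
ee_pos: [598.5, 85.8, 369.6]
orientation: [-3.138, 0.152, -0.001]
ft_force: [1.0, -0.4, 0.7]
width: 87.7
grasp_force: 0.0
```

Call:
{"op": "step_arm", "data": {"targets": [[[0, -1, 0.3, 0, 0, 0, 1], [0, -1, 0.3, 0, 0, 0, 1], [0, -1, 0, 0, 0, 0, 1], [0, -1, 0, 0, 0, 0, 1], [0, 0, 0, 0, 0, 0, 1]]]}}

```text
t: 20.02
ee_pos: [598.3, -117.1, 398.7]
orientation: [3.137, -0.158, 0.003]
ft_force: [-0.3, 0.5, 0.2]
width: 87.8
grasp_force: 0.0
```

```bash
python3 - <<'E'
from m import *
print(readout.get_obs()['ee_pos'])
for n in('top','scene'):
  d=snap(n,n+'6')
  for m in yel(d):
    r=disc(d,m,78)
    if m.sum()>300: print(n,m.sum(),r)
E
```

```text
[ 598.32625743 -117.09203476  398.74994639]
top 1529 (array([527.35099977,  93.19277037]), np.float32(43.14109), np.float64(104.00307687756165), np.float64(-5.418129373551068))
scene 1001 (array([332.50292101, 246.9920687 ]), np.float32(38.74729), np.float64(93.36491281227893), np.float64(-148.59266212842394))
scene 1040 (array([377.43849145,  28.89231952]), np.float32(25.393799), np.float64(89.16589956813165), np.float64(18.77834500554914))
scene 1950 (array([527.37184874,  93.05842853]), np.float32(43.400005), np.float64(103.92948223726754), np.float64(-4.974781641287534))
```

View pics/scene6.png

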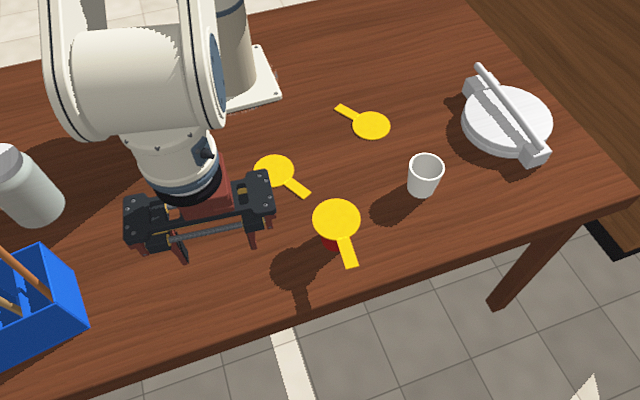

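The lid sits flat on the red cup (disc at (336,219)). Both views agree at height 78 mm on (527.4, 93.1) against the cup axis at (527.1, 93.4). The cups haven't moved and the arm is clear.

```bash
python3 -c "
from workcell import ctrl; print(ctrl.close_job())"
```

```text
the job is handed in; nothing more can be done
None
```

The job is handed in: the lid lies flat on the red cup, within about 1 mm of its axis by two camera views, both cups look unmoved and the arm is clear; no verdict came back from the judging.

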